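Open the double-latched hood of a bench deburring tumbler

ROBOT

A 6-joint arm with a two-finger parallel gripper is mounted at the origin on a cart in front of the work surface, level with it; the furniture and walls round the work are solid. World frame = base frame: x ahead of the robot, y to its left, z up, the work surface at z = 0. Lengths are in m, angles in rad, forces in N, time in s.
With the tool pointing down it reaches from about 0.275 to 0.825 m from the base axis. Payload 4.9 kg.
Tool frame: the origin (TCP) lies midway between the tips of the shut fingers; the grasp point (between the pads) lies 19 mm behind it (grip_point_offset is the distance from the TCP to the grasp point, in m); z points along the fingers, x is the direction in which the jaws open and shut, and the axes are right-handed (so a half turn about z gives the same grasp; the last joint's range is limited). The gripper opens to 85 mm and grips with 20 to 120 N. Pads are 22 mm wide; open, the fingers measure 114 mm over their backs; the gripper's body (76 mm by 85 mm) begins 54 mm behind the grasp point. The pads swing forward as they close: fully open they stand 13 mm farther back than shut.
Start: joints at [-1.477, 0.326, -0.193, 1.052, 0, 1.437], TCP at [0.124, -0.536, 0.231] pointing down, gripper open.
Joint ranges: [-2.65, 2.65], [-0.97, 1.79], [-1.3, 1.35], [-1.93, 2.1], [-1.47, 1.37], [-3.14, 3.14]. Speed limits (rad/s): [2.57, 2.57, 3.14, 3.14, 3.14, 3.14].

INTERFACE

Orientations are given as a rotation vector (axis times angle).
In Python, from cell import * gives the robot as it stands. Calls block until the motion is done:
- movep(position, orientation): joint-space move of the TCP to a pose.
- move_l(position, velocity=0.15, rot=None, until_force=None): straight line of the TCP; rot=None keeps the orientation; velocity is the mean speed in m/s. With until_force (N) it stops when the force on the tool has changed by that much, and returns True; else False.
- set_joints(angles): joint-space move.
- let_go() and grab(newtons=None): open the fingers fully, or close them until they stop; newtons is the grip in N (None keeps the last).
- sleep(seconds).
- ik(position, orientation): joint angles nearest the present ones, or None.
- get_state(): the state.
- grab_frame(name): name is "scene" or "top" or "wrist"; returns a dict with "img" (400x640x3 uint8, red, green, blue), "fx", "fy", "cx", "cy" (pixels), "k1" (the pictures are not rectified: a ray, as slopes to the right and down, at radius r is drawn at 1 + k1 r^2 times it, then the intrinsics apply), "cam_to_world" (4x4, takes a point from camera to world coordinates); the wrist camera has in their place "T_tool_cam" (4x4, takes a point from camera to tool coordinates, whose origin is the TCP and whose axes are the tool frame's). Camera axes: x right, y down, z forward; pixel columns grow to the right and rows downward; lengths in m; the calibration is good to about 2 mm. A picture is of the moment at which its call begins: read the wrist's pose just before it. There is no depth.
A pose or a line that the arm cannot do raises MotionError and nothing moves.
- sign_off(): hands the job in, once; it reports no verdict.
Trained networks look in the newest picture that a camera, given by its name, has taken for a name from the list of things; names that differ only in an ending like _2 or _b are one class to them, and where a whole thing is asked for, a point or a joint stands for the part that bears it (a point fixed in the world has none). Each returns a list of dicts, best first, with "score" (0 to 1); they miss things now and then, are a little off and sometimes report something else, mostly with a low value. They report only what shows in the picture. A call takes as long as a camera call.
- spot_in(camera, name): "centre" ([column, row] in pixels, amid what is visible of it).
- silhouettes(camera, name): "mask" (400x640 bool, what is visible of it) and "centre" ([column, row] in pixels, amid what is visible of it).
- tip_of(camera, name): "centre" ([column, row] in pixels: a listed point, or the origin of a listed thing).
The state is a dict: "clock": time; "q": joint angles; "joint_velocities": joint speeds; "tau": joint torques, N m; "position": TCP position; "eef_rot": TCP orientation; "contact_force": force on the tool from outside, world axes, zero at the start; "wrist_torque": the same for the moment, N m; "finger_gap": opening from 0.0 (shut) to 1.0 (fully open).
Only numpy, scipy, OpenCV 4.12 (cv2) and the standard library are available. Lean on these libraries where they do the work, as an engineer would, in place of code of your own. Each camera call takes 0.05 s, during which the arm holds its last target. There are 200 camera calls.

TASK

Open the sound hood of the small deburring tumbler so that the barrel can be got at: turn the cam knob on the hood clockwise until its sprung follower drops into the notch, raise the hood a little until the hidden safety catch stops it, then feel under the front edge for that catch, push it aside to the left, lift the hood past it and swing it well back, so that it stays wide open by itself. Leave the bottle, the small tray and the sanding block beside the machine where they are.

Things in the scene. Friction and masses are not known exactly. Their poses are not given: they have to be found in the camera images.
- tumbler: low grey machine body, 245 deep (x) x 240 wide (y), fixed; deck 60 mm above the bench, running out 15 mm in front of the hood; origin at the centre of its underside, x to its back, y to its left. Under the hood: barrel (x -0.003 to 0.073, up to 94 mm above the deck) and safety catch. To its right a bench grinder (y below -0.21, 280 mm high), front left a vice (y above 0.11, x to 0.46, 150 mm high)
- hood_lip (a point): middle of the lower front edge of the aluminium hood (220 wide, 220 deep, 100 high, 3 mm sheet; edge a 6 mm round hem); moves with the hood. Shut: x = -0.1085 in the tumbler's frame, 4 mm above the deck; raised against the safety catch: about 50 mm above it. From this edge the hood's front rises 40 mm upright, then leans back 20 mm over the next 60 mm
- hood_hinge (a point): point on the hood's hinge axis, which runs along the tumbler's y axis at its back, 90 mm above the bench, 218.5 mm behind the lower front edge
- hood (a joint): opening angle of the hood (0 shut, 1.25 fully back). A stiff friction hinge holds the hood at any angle; about 5 to 8 N at the front edge move it. The cam knob's tongue holds it shut until the knob is turned past about 1.15; then the safety catch stops it at about 0.2
- knob_grip (a point): centre of the black wing grip of the cam knob, on the knob's axis, on the hood's roof left of the middle near the front, 24.5 mm above the roof; turns with the knob. The wing is 58 long x 14 wide x 27 high, its length along the point's y axis, its height centred on this point. Within 60 mm nothing else stands higher than 14 mm above the roof
- cam_knob (a joint): turn of the knob, clockwise seen from above: 0 = locked (starts between 0 and 0.2), notch at about 1.36, end stop at 1.44
- follower (a joint): travel of the sprung steel follower on the rim of the knob's plate cam, behind the knob: 0 at the start, to -0.003 as the cam rises, about +0.003 when it has dropped into the notch, where it keeps the knob
- catch (a joint): swing of the hidden safety catch, an upright steel hook on a post on the deck: 0 hooked, frees the hood past about 0.72, stop at 0.85, springs back. It is pushed at its tongue, to the left only (+y): 2.5 to 5 N over 48 mm. Hold it at its stop while the front edge is lifted a further 15 mm past the hook
- catch_zone (a point): middle of the strip of deck, just behind the hood's front edge, where the tongue of the safety catch stands; hidden until the hood is raised. The tongue's place along the tumbler's y differs each time, within 27 mm either side of this point. Tongue: upright plate 5 thick, from 5 to 38 mm above the deck (point is half-way up), its front tip within 5 mm of this point's x, going back 55 mm
- oil_bottle: upright bottle, 55 dia x 160 high, bystander at the back right
- tin_tray: small sheet tray 101 x 130 x 28, bystander left of the tumbler
- sanding_block: sanding block 58 x 92 x 28, bystander to the left

How it is judged:
On the way, in this order (a step that is already met when the one before it is completed fails the run):
1. the cam knob is turned until its follower has dropped into the notch (value of joint cam_knob above 1.2 rad and value of joint follower above 0.002 m), for 0.2 s.
2. the hood is raised a little, as far as the safety catch lets it (value of joint hood between 0.15 and 0.26 rad and value of joint catch below 0.3 rad), for 0.2 s.
3. the safety catch is pushed aside with the hood ajar (value of joint catch above 0.55 rad and value of joint hood between 0.12 and 0.35 rad), for 0.02 s.
At the end, for the whole second after the job is handed in: The hood stands at rest, opened by more than 1.0 rad (57 degrees), the knob's follower still in its notch (knob above 1.2 rad), the safety catch sprung back (below 0.15 rad); bottle, tray and sanding block within 30 mm of where they stood (all of step 1 and value of joint hood above 1 rad and velocity of joint hood between -0.05 and 0.05 rad/s and value of joint catch below 0.15 rad and distance of each of oil_bottle, tin_tray, sanding_block from where it was at the start of the episode below 0.03 m); the robot touches nothing.
It fails at once if the bottle, the tray or the sanding block is pushed away (30 mm) or the bottle tipped (distance of any of oil_bottle, tin_tray, sanding_block from where it was at the start of the episode above 0.03 m or angle between oil_bottle's own z axis and vertical above 0.4 rad).
It also fails if it takes over 72 s, if anything falls off the work surface, if the arm or the gripper's body presses on something with over 40 N, if the wrist force passes 120 N, or if a joint passes its speed limit or range.

## Working session

There is one attempt and no reset: what is moved stays moved. The work goes in short steps, each a Python script; the robot and the scene stay as the last script left them, time stands still between calls to the robot, and variables do not carry over. Pictures are saved under pics/ and viewed, about 8 in all and at most 12, crops included, and the job is handed in when it is done.

```bash
ls; mkdir -p pics; cat > h.py <<'E'
from cell import *
import numpy as np, cv2
from scipy.spatial.transform import Rotation as R
def ray(f,uv,T=None):
    K=np.array([[f['fx'],0,f['cx']],[0,f['fy'],f['cy']],[0,0,1]])
    s=(np.array(uv,float)-[f['cx'],f['cy']])/[f['fx'],f['fy']]
    r=s.copy()
    for _ in range(20): r=s/(1+f['k1']*(r@r))
    T=f['cam_to_world'] if T is None else T
    T=np.array(T); d=T[:3,:3]@np.r_[r,1]
    return T[:3,3],d/np.linalg.norm(d)
def proj(f,p,T=None):
    T=np.array(f['cam_to_world'] if T is None else T)
    c=T[:3,:3].T@(np.asarray(p)-T[:3,3]); r=c[:2]/c[2]
    r=r*(1+f['k1']*(r@r)); return np.array([f['cx']+f['fx']*r[0],f['cy']+f['fy']*r[1]])
def onz(f,uv,z,T=None):
    o,d=ray(f,uv,T); return o+d*(z-o[2])/d[2]
def tri(rs):
    A=0;b=0
    for o,d in rs:
        P=np.eye(3)-np.outer(d,d);A=A+P;b=b+P@o
    p=np.linalg.solve(A,b); return p,[np.linalg.norm((np.eye(3)-np.outer(d,d))@(p-o)) for o,d in rs]
def wristT(f,s):
    T=np.eye(4);T[:3,:3]=R.from_rotvec(s['eef_rot']).as_matrix();T[:3,3]=s['position']
    return T@np.array(f['T_tool_cam'])
def save(n,f): cv2.imwrite('pics/'+n+'.png',cv2.cvtColor(f['img'],cv2.COLOR_RGB2BGR))
def st():
    s=get_state(); print('t%.2f'%s['clock'],'p',np.round(s['position'],4),'r',np.round(s['eef_rot'],3),'F',np.round(s['contact_force'],1),'T',np.round(s['wrist_torque'],2),'gap%.3f'%s['finger_gap'],'q',np.round(s['q'],3)); return s
E
cat > a.py <<'E'
from h import *
st()
F={c:grab_frame(c) for c in('scene','top')}
for c in F: save(c+'0',F[c]); print(c,np.round(F[c]['cam_to_world'],3).tolist(),F[c]['fx'])
for n in['tumbler','hood_lip','hood_hinge','knob_grip','catch_zone','oil_bottle','tin_tray','sanding_block']:
    rs=[]
    for c in F:
        r=tip_of(c,n)[:2]; print(n,c,[(np.round(x['centre'],1).tolist(),round(x['score'],2)) for x in r])
        if r: rs.append(ray(F[c],r[0]['centre']))
    if len(rs)==2: p,e=tri(rs); print('   ',np.round(p,4),np.round(e,4))
E
python3 a.py
```

```text
pics
t0.00 p [ 0.1242 -0.5352  0.2305] r [-2.459e+00  1.954e+00  2.000e-03] F [-0.3  0.2  0.3] T [ 0.02  0.03 -0.08] gap1.001 q [-1.477  0.327 -0.194  1.052 -0.     1.437]
scene [[0.888, -0.289, 0.358, 0.307], [-0.46, -0.553, 0.695, -0.545], [-0.003, -0.781, -0.624, 0.662], [0.0, 0.0, 0.0, 1.0]] 371.8172423990155
top [[0.012, -0.981, 0.192, 0.38], [-1.0, -0.014, -0.006, 0.049], [0.008, -0.192, -0.981, 1.455], [0.0, 0.0, 0.0, 1.0]] 507.97741012644616
tumbler scene [([334.2, 254.5], 0.68)]
tumbler top []
hood_lip scene [([286.0, 249.1], 0.76)]
hood_lip top [([336.1, 243.3], 0.55), ([348.2, 235.1], 0.19)]
    [ 0.5119 -0.0083  0.0721] [0.0044 0.0044]
hood_hinge scene []
hood_hinge top []
knob_grip scene [([304.6, 179.0], 0.71)]
knob_grip top [([314.3, 209.9], 0.82)]
    [0.5861 0.0514 0.1973] [0.001 0.001]
catch_zone scene [([296.6, 253.1], 0.65), ([339.0, 256.1], 0.58)]
catch_zone top [([347.8, 236.0], 0.78)]
    [ 0.5277 -0.0386  0.0814] [0.008 0.008]
oil_bottle scene [([438.8, 294.6], 0.81)]
oil_bottle top [([408.7, 162.6], 0.66)]
    [ 0.7656 -0.2271  0.0066] [0.0018 0.0018]
tin_tray scene [([290.5, 180.4], 0.75)]
tin_tray top [([224.8, 194.6], 0.98), ([214.5, 235.3], 0.38)]
    [0.66   0.3138 0.0037] [0.0005 0.0005]
sanding_block scene [([248.5, 190.7], 0.58)]
sanding_block top [([217.6, 233.8], 0.88)]
    [ 0.5382  0.332  -0.003 ] [0.0078 0.0078]
```

View pics/scene0.png

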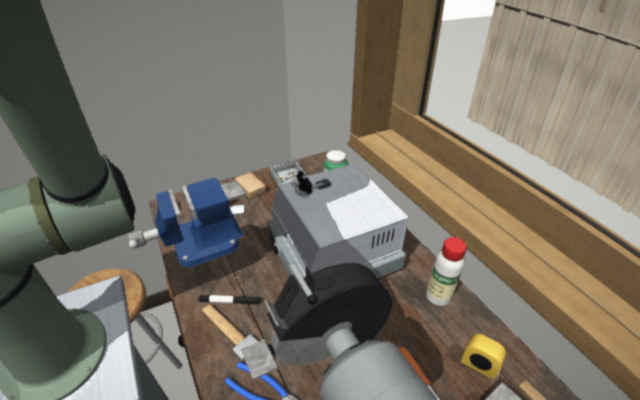

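View pics/top0.png

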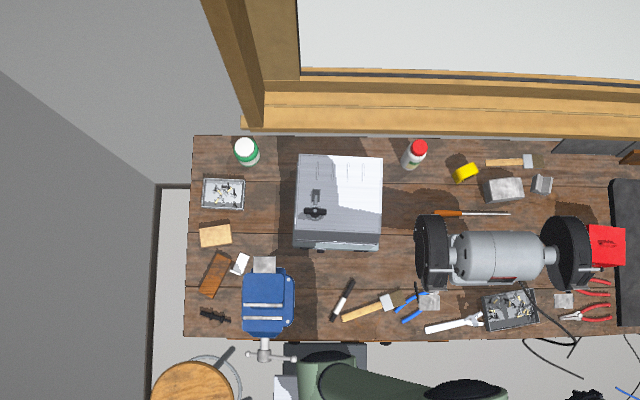

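The scene picture shows the hood with the wing knob at about (304,180), the grinder in the foreground, the vice at (205,220) and the oil bottle with its red cap at (447,270). The top picture shows the hood at cols 293-383, rows 154-250, nearly square to the axes, with the knob at (315,211) and its wing roughly along y. I'll move up clear of the grinder and look down with the wrist camera.

```bash
cat > b.py <<'E'
from h import *
s=get_state()
move_l([s['position'][0],s['position'][1],0.42],velocity=0.25)
rot=[0,np.pi,0]   # tool x = -world x, down
movep([0.50,0.03,0.42],rot)
s=st(); f=grab_frame('wrist'); T=wristT(f,s); save('w1',f)
print(np.round(f['T_tool_cam'],3).tolist(), np.round(T[:3],3).tolist())
for n,z in[('tumbler',0),('hood_lip',.064),('knob_grip',.19),('catch_zone',.08)]:
    for x in tip_of('wrist',n)[:2]: print(n,np.round(x['centre'],1),round(x['score'],2),np.round(onz(f,x['centre'],z,T),4))
for n in ('knob_grip','hood_lip'):
  m=silhouettes('wrist',n)
  if m:
    k=m[0]['mask'].astype(np.uint8); print(n,m[0]['score'],k.sum()); 
    c=max(cv2.findContours(k,0,2)[0],key=cv2.contourArea); b=cv2.boxPoints(cv2.minAreaRect(c))
    print(np.round([onz(f,q,.19 if n[0]=='k' else .165,T)[:2] for q in b],4).tolist())
E
python3 b.py
```

```text
t4.42 p [0.5    0.0296 0.4199] r [-2.000e-03 -3.141e+00  0.000e+00] F [ 0.3  0.  -0.1] T [ 0.01 -0.09 -0.01] gap1.003 q [-0.088  0.181  0.09   1.479 -0.    -1.658]
[[1.0, -0.0, -0.0, 0.001], [0.0, 0.948, 0.319, -0.082], [-0.0, -0.319, 0.948, -0.143], [0.0, 0.0, 0.0, 1.0]] [[-1.0, 0.001, 0.0, 0.499], [0.001, 0.948, 0.319, -0.053], [0.0, 0.319, -0.948, 0.563]]
hood_lip [311.7 125.6] 0.62 [ 0.5145 -0.0139  0.064 ]
hood_lip [304.7 109.9] 0.26 [ 0.5252 -0.0378  0.064 ]
knob_grip [255.1 187.3] 0.89 [0.5829 0.0519 0.19  ]
knob_grip [304.3 290.8] 0.33 [0.5238 0.2045 0.19  ]
catch_zone [302.6 109.7] 0.9 [ 0.5275 -0.0386  0.08  ]
knob_grip 0.68 909
[[0.6112, 0.071], [0.5863, 0.0184], [0.5545, 0.0317], [0.5782, 0.0854]]
hood_lip 0.62 30893
[[0.7323, -0.127], [0.5089, -0.1232], [0.511, 0.1003], [0.7764, 0.1003]]
```

View pics/w1.png

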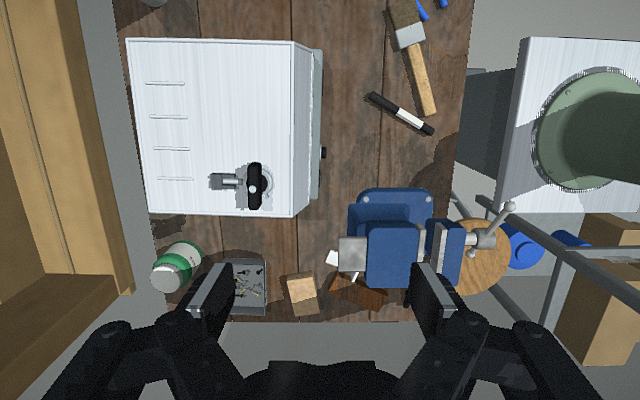

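The wrist view shows the white roof, with front edge at col ~294 and rows 40-217, and the black wing from (258,162) to (253,209). The deck's front edge is at col ~320. Next I'll refine the yaw and the knob position.

```bash
cat > c.py <<'E'
from h import *
s=get_state(); f=grab_frame('wrist'); T=wristT(f,s); r=tip_of('wrist','knob_grip')[0]['centre']
F={c:grab_frame(c) for c in('scene','top')}
rs=[ray(f,r,T)]+[ray(F[c],tip_of(c,'knob_grip')[0]['centre']) for c in F]
p,e=tri(rs); print('knob',np.round(p,4),np.round(e,4))
g=f['img'].max(2).astype(int); k=np.zeros_like(g,np.uint8); k[155:215,235:275]=(g[155:215,235:275]<70)
n,l,stt,c=cv2.connectedComponentsWithStats(k); i=1+np.argmax(stt[1:,4]); ys,xs=np.where(l==i)
P=np.array([onz(f,(x,y),.2,T)[:2] for x,y in zip(xs,ys)]); m=P.mean(0); w,v=np.linalg.eigh(np.cov((P-m).T)); d=v[:,1]*np.sign(v[1,1])
print('wing',stt[i],m,'angle cw from +y',np.arctan2(d[0],d[1]),'ext',np.ptp((P-m)@d),np.ptp((P-m)@v[:,0]))
big=cv2.resize(f['img'][140:225,200:330],None,fx=6,fy=6,interpolation=cv2.INTER_CUBIC); save('crop1',{'img':big})
# edges: fit lines on gradient around deck/roof front edges
gray=cv2.cvtColor(f['img'],cv2.COLOR_RGB2GRAY).astype(float); gx=cv2.Sobel(gray,cv2.CV_64F,1,0)
for nm,c0,c1,z in[('roof front',285,303,.164),('deck front',312,328,.06)]:
    Q=[]
    for y in range(60,200,4):
        x=c0+np.argmax(abs(gx[y,c0:c1])); Q.append(onz(f,(x,y),z,T)[:2])
    Q=np.array(Q); a=np.polyfit(Q[:,1],Q[:,0],1); res=Q[:,0]-np.polyval(a,Q[:,1]); ok=abs(res)<np.median(abs(res))*3+1e-4; a=np.polyfit(Q[ok,1],Q[ok,0],1)
    print(nm,'dx/dy',a[0],'x at y=0',a[1],'res',np.std(res[ok]))
# roof ends along row at mid depth
gy=cv2.Sobel(gray,cv2.CV_64F,0,1)
for nm,r0,r1 in[('right',25,55),('left',205,230)]:
    Q=np.array([onz(f,(x,r0+np.argmax(abs(gy[r0:r1,x]))),.164,T)[:2] for x in range(170,290,4)])
    a=np.polyfit(Q[:,0],Q[:,1],1); print(nm,'dy/dx',a, 'y@.6',np.polyval(a,.6), np.std(Q[:,1]-np.polyval(a,Q[:,0])))
E
python3 c.py
```

```text
Traceback (most recent call last):
  File "c.py", line 4, in <module>
    rs=[ray(f,r,T)]+[ray(F[c],tip_of(c,'knob_grip')[0]['centre']) for c in F]
                              ~~~~~~~~~~~~~~~~~~~~~^^^
IndexError: list index out of range
```

```bash
python3 - <<'E'
from h import *
# reachability for the under-lip poses
for jaw in ('vert','horiz'):
  for th in (.35,.5,.6,.8):
    z=np.array([np.cos(th),0,-np.sin(th)]); up=np.array([np.sin(th),0,np.cos(th)])
    for sg in (1,-1):
      x=sg*(up if jaw=='vert' else np.array([0,1.,0])); R_=np.c_[x,np.cross(z,x),z]; rv=R.from_matrix(R_).as_rotvec()
      print(jaw,th,sg,[None if (q:=ik([.53,y,.08],rv)) is None else np.round(q,2).tolist() for y in(-.1,.03)])
E
```

```text
vert 0.35 1 [None, None]
vert 0.35 -1 [None, None]
vert 0.5 1 [None, None]
vert 0.5 -1 [None, None]
vert 0.6 1 [None, None]
vert 0.6 -1 [None, None]
vert 0.8 1 [[-0.53, 0.35, -1.21, -0.69, 0.36, 1.18], [-0.14, 0.36, -1.26, -0.82, 0.1, 1.47]]
vert 0.8 -1 [[-0.53, 0.35, -1.21, -0.69, 0.36, -1.97], [-0.14, 0.36, -1.26, -0.82, 0.1, -1.67]]
horiz 0.35 1 [None, None]
horiz 0.35 -1 [None, None]
horiz 0.5 1 [None, None]
horiz 0.5 -1 [None, None]
horiz 0.6 1 [None, None]
horiz 0.6 -1 [None, None]
horiz 0.8 1 [[-0.53, 0.35, -1.21, -0.69, 0.36, -0.4], [-0.14, 0.36, -1.26, -0.82, 0.1, -0.1]]
horiz 0.8 -1 [[-0.53, 0.35, -1.21, -0.69, 0.36, 2.75], [-0.14, 0.36, -1.26, -0.82, 0.1, 3.04]]
```

```bash
sed -i "s/^rs=.*/rs=[ray(f,r,T)]+[ray(F[c],t[0]['centre']) for c in F if (t:=tip_of(c,'knob_grip'))]/" c.py; python3 c.py
python3 - <<'E'
from h import *
for yaw in (-.6,-.3,0,.3,.6):
  for th in (.5,.6,.7):
    z=np.array([np.cos(th)*np.cos(yaw),np.cos(th)*np.sin(yaw),-np.sin(th)]); x=np.array([-np.sin(yaw),np.cos(yaw),0])
    rv=R.from_matrix(np.c_[x,np.cross(z,x),z]).as_rotvec()
    print(yaw,th,[None if (q:=ik([.54,y,.08],rv)) is None else np.round(q,2).tolist() for y in(-.1,-.05,.03)])
E
```

```text
knob [0.5826 0.0467 0.196 ] [0.0022 0.0022]
wing [246 162  21  48 659] [0.58031498 0.04618989] angle cw from +y 0.08495054470231836 ext 0.06007097132963801 0.024561051914779707
roof front dx/dy 0.036985300607484256 x at y=0 0.5362496747408376 res 0.00042676246013179147
deck front dx/dy -0.006459509582638311 x at y=0 0.5048014602585843 res 0.0050715204813414246
right dy/dx [-0.03993595 -0.09813066] y@.6 -0.1220922300759097 0.0003001299393770673
left dy/dx [-0.02702819  0.11569008] y@.6 0.09947316916606247 0.0023964962875497172
-0.6 0.5 [None, [0.08, 0.75, -1.29, -1.43, -0.59, 0.37], [0.31, 0.67, -1.19, -1.13, -0.77, 0.55]]
-0.6 0.6 [[-0.1, 0.61, -1.28, -1.23, -0.41, 0.3], [0.05, 0.59, -1.25, -1.12, -0.53, 0.41], [0.28, 0.55, -1.15, -0.88, -0.69, 0.6]]
-0.6 0.7 [[-0.12, 0.47, -1.22, -0.93, -0.36, 0.32], [0.02, 0.46, -1.19, -0.85, -0.46, 0.43], [0.24, 0.45, -1.1, -0.65, -0.61, 0.62]]
-0.3 0.5 [None, None, None]
-0.3 0.6 [None, None, None]
-0.3 0.7 [None, None, [0.08, 0.48, -1.26, -1.01, -0.29, 0.25]]
0 0.5 [None, None, None]
0 0.6 [None, None, None]
0 0.7 [[-0.54, 0.46, -1.28, -0.96, 0.41, -0.37], None, None]
0.3 0.5 [[-0.78, 0.64, -1.24, -1.02, 0.88, -0.73], None, None]
0.3 0.6 [[-0.74, 0.52, -1.19, -0.77, 0.79, -0.76], [-0.62, 0.54, -1.27, -0.97, 0.72, -0.64], None]
0.3 0.7 [[-0.69, 0.42, -1.13, -0.56, 0.7, -0.78], [-0.58, 0.43, -1.2, -0.71, 0.63, -0.66], [-0.35, 0.45, -1.28, -0.91, 0.48, -0.46]]
0.6 0.5 [[-0.85, 0.58, -0.93, -0.16, 1.06, -1.31], [-0.76, 0.57, -1.05, -0.42, 1.03, -1.14], [-0.58, 0.61, -1.2, -0.85, 0.94, -0.86]]
0.6 0.6 [[-0.81, 0.51, -0.92, -0.09, 0.95, -1.29], [-0.71, 0.49, -1.02, -0.3, 0.92, -1.14], [-0.53, 0.5, -1.16, -0.64, 0.84, -0.88]]
0.6 0.7 [[-0.76, 0.46, -0.89, -0.02, 0.85, -1.25], [-0.67, 0.43, -0.98, -0.18, 0.82, -1.12], [-0.49, 0.42, -1.1, -0.45, 0.74, -0.89]]
```

View pics/crop1.png

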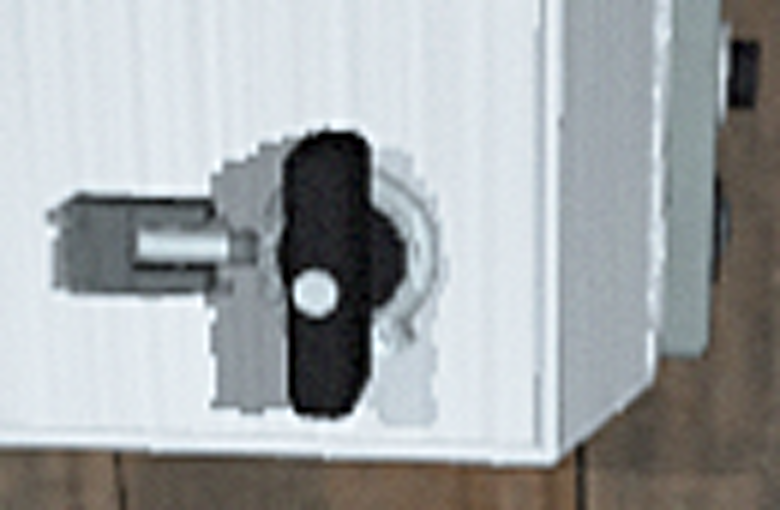

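The crop shows the wing almost exactly along world y, with the follower bar behind the knob on the left and the deck strip in front. The tumbler's yaw is about -0.038. Next I'll grip the wing and turn it.

```bash
cat >> h.py <<'E'
def down(psi): return np.pi*np.array([np.cos(psi/2),np.sin(psi/2),0])
YAW=-.038
LIP=np.array([.515,-.008,.064]); HINGE=np.array([.7335,-.016,.09]); AX=np.array([-np.sin(YAW),np.cos(YAW),0])
E
cat > d.py <<'E'
from h import *
K=np.array([.581,.0467,.186]); r=down(np.pi-.04)
movep(K+[0,0,.08],r); st()
print('hit',move_l(K,velocity=.08,until_force=8)); st()
grab(60); s=st()
q=np.array(s['q']); q0=q[5]
for a in (.4,.8,1.1,1.2,1.25,1.3,1.34,1.37,1.40):
    q[5]=q0+a; set_joints(q.tolist()); s=get_state(); print(a,np.round(s['contact_force'],1),np.round(s['wrist_torque'],2),round(s['finger_gap'],3))
    if a>1.22 and abs(s['wrist_torque'][2])>2.5: break
f=grab_frame('scene'); save('s2',{'img':cv2.resize(f['img'][140:230,250:370],None,fx=5,fy=5,interpolation=cv2.INTER_CUBIC)}); st()
E
python3 d.py
```

```text
t6.11 p [0.5812 0.0466 0.267 ] r [ 0.063  3.14  -0.   ] F [-0.9  0.4  0.6] T [ 0.04 -0.03  0.02] gap0.998 q [-0.046  0.368 -0.04   1.162 -0.    -1.577]
hit False
t7.26 p [0.5815 0.0467 0.1866] r [ 0.063  3.14  -0.   ] F [ 0.7 -0.3  0.1] T [ 0.04 -0.05 -0.  ] gap1.003 q [-0.046  0.418 -0.174  0.978 -0.    -1.577]
t7.92 p [0.5836 0.0466 0.1867] r [0.063 3.136 0.   ] F [ 7.4 -0.6 -1.3] T [ 0.06 -1.13 -0.01] gap0.145 q [-0.047  0.419 -0.172  0.974  0.    -1.577]
0.4 [-5.1  1.3  3.7] [ 0.4   1.27 -0.03] 0.149
0.8 [-8.   3.1  6.5] [ 0.88  1.9  -0.04] 0.143
1.1 [-9.1  5.6  7.2] [1.3  2.16 0.01] 0.145
1.2 [-9.4  5.8  8.1] [ 1.46  2.17 -0.19] 0.144
1.25 [-8.3  7.6  8.4] [ 1.6   2.19 -0.37] 0.149
1.3 [-10.1   7.1   7.6] [ 1.73  2.19 -0.38] 0.146
1.34 [-9.4  7.6  8.1] [ 1.77  2.19 -0.15] 0.146
1.37 [-9.8  7.8  8.4] [ 1.79  2.21 -0.08] 0.144
1.4 [-10.    7.6   8.2] [ 1.85  2.15 -0.  ] 0.142
t10.79 p [0.5808 0.0496 0.1866] r [-2.065 -2.363 -0.008] F [-10.3   8.5   7.6] T [1.87 2.2  0.  ] gap0.147 q [-0.045  0.418 -0.174  0.978  0.006 -0.179]
```

View pics/s2.png

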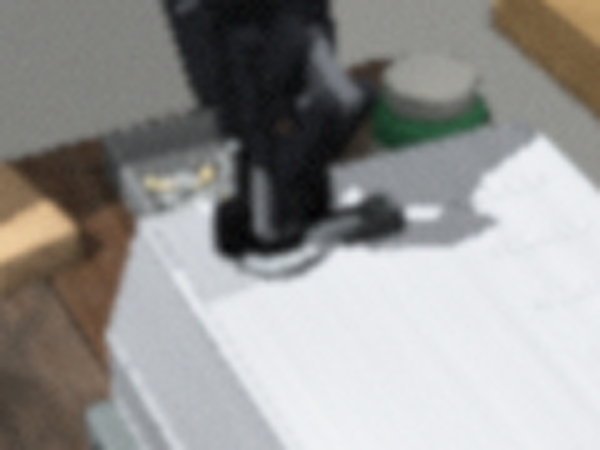

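The wing is gripped and turned; the wrist torque peaked near 1.25-1.3 and then fell to zero, which is consistent with the follower dropping in. Next I'll lift on the hood's arc while still holding the knob.

```bash
cat > e.py <<'E'
from h import *
s=get_state(); p0=np.array(s['position']); R0=R.from_rotvec(s['eef_rot']); F0=np.array(s['contact_force'])
h=HINGE
for phi in np.r_[np.arange(.03,.181,.03),.2,.215,.23]:
    Rr=R.from_rotvec(AX*phi); p=h+Rr.apply(p0-h)
    move_l(p.tolist(),velocity=.06,rot=(Rr*R0).as_rotvec().tolist())
    s=get_state(); F=np.array(s['contact_force']); print('%.3f'%phi,np.round(s['position']-p,4),np.round(F,1),np.round(s['wrist_torque'],2),round(s['finger_gap'],3))
    if np.linalg.norm(F-F0)>35: print('stop'); break
sleep(.3); st()
f=grab_frame('scene'); save('s3',{'img':cv2.resize(f['img'][130:290,240:420],None,fx=4,fy=4,interpolation=cv2.INTER_CUBIC)})
for x in tip_of('scene','hood_lip')[:2]: print(x)
E
python3 e.py
```

```text
0.030 [-0.0004  0.0002 -0.0003] [-4.2  0.8  2.1] [0.37 0.91 0.  ] 0.143
0.060 [-0.0005  0.0002 -0.0004] [-4.7  2.   0.7] [ 0.44  0.84 -0.01] 0.148
0.090 [-0.0006  0.0002 -0.0003] [-4.9  1.6  0.5] [0.43 0.95 0.03] 0.144
0.120 [-0.0007  0.0002 -0.0003] [-6.   1.3  1.4] [0.45 1.05 0.02] 0.145
0.150 [-0.0006  0.0002 -0.0002] [-5.9  2.   1.2] [ 0.49  1.09 -0.02] 0.147
0.180 [-0.0007  0.0002 -0.0001] [-6.6  1.9  1.7] [ 0.44  1.19 -0.05] 0.145
0.200 [-0.0008  0.0002 -0.0002] [-6.7  2.1  0.6] [ 0.41  1.19 -0.04] 0.145
0.215 [-0.0011  0.0002 -0.0004] [-8.7  2.2 -0.8] [ 0.44  1.19 -0.01] 0.144
0.230 [-0.0025  0.0003 -0.0019] [-10.9   2.4  -6.8] [ 0.39  1.22 -0.04] 0.146
t13.34 p [0.6043 0.0489 0.2175] r [-1.94  -2.219  0.212] F [-10.    1.6  -7.1] T [ 0.43  1.07 -0.03] gap0.145 q [-0.044  0.637  0.242  1.411  0.005 -0.178]
{'centre': [288.3, 233.1], 'score': 0.83}
```

View pics/s3.png

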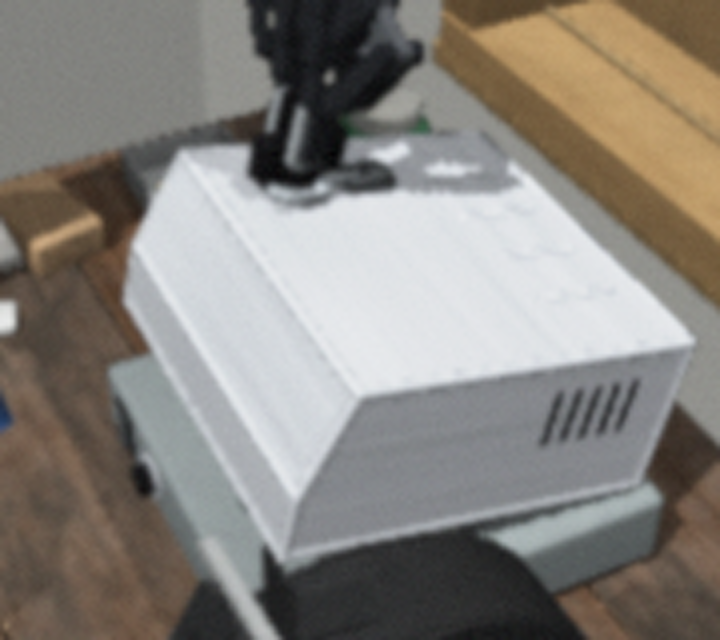

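The hood stands ajar against the catch, and the force rises near 0.23 rad. I'll release the knob, back off and check the reach for going under the lip.

```bash
cat >> h.py <<'E'
def tilt(th,yaw=0.):
    z=np.array([np.cos(th)*np.cos(yaw),np.cos(th)*np.sin(yaw),-np.sin(th)]); x=np.array([-np.sin(yaw),np.cos(yaw),0])
    return R.from_matrix(np.c_[x,np.cross(z,x),z]).as_rotvec().tolist()
E
cat > g.py <<'E'
from h import *
let_go(); s=get_state(); z=R.from_rotvec(s['eef_rot']).as_matrix()[:,2]
move_l((np.array(s['position'])-.1*z).tolist(),velocity=.2); s=st()
f=grab_frame('wrist'); save('w3',f)
f=grab_frame('top');
for x in tip_of('top','hood_lip')[:2]: print(x['centre'],x['score'],onz(f,x['centre'],.112))
for y in(-.085,-.03,.03):
  for zz in (.072,.11):
    print(y,zz,{x:[t for t in(.7,.75,.8,.85,.9,1.,1.1,1.2) if ik([x,y,zz],tilt(t)) is not None][:1] for x in(.45,.47,.49,.51,.53,.55)})
E
python3 g.py
```

```text
t14.79 p [0.6296 0.0472 0.3159] r [-1.943 -2.221  0.208] F [ 0.1  1.  -0.5] T [-0.03 -0.23 -0.03] gap1.000 q [-0.044  0.671  0.55   1.68   0.005 -0.178]
[338.3, 239.7] 0.63 [ 0.52187655 -0.01349502  0.112     ]
[215.0, 234.6] 0.28 [0.53048708 0.31524899 0.112     ]
-0.085 0.072 {0.45: [1.0], 0.47: [0.9], 0.49: [0.85], 0.51: [0.8], 0.53: [0.75], 0.55: [0.7]}
-0.085 0.11 {0.45: [0.9], 0.47: [0.85], 0.49: [0.8], 0.51: [0.75], 0.53: [0.7], 0.55: [0.7]}
-0.03 0.072 {0.45: [1.0], 0.47: [1.0], 0.49: [0.9], 0.51: [0.85], 0.53: [0.8], 0.55: [0.75]}
-0.03 0.11 {0.45: [0.9], 0.47: [0.9], 0.49: [0.85], 0.51: [0.8], 0.53: [0.75], 0.55: [0.7]}
0.03 0.072 {0.45: [1.0], 0.47: [1.0], 0.49: [0.9], 0.51: [0.85], 0.53: [0.8], 0.55: [0.75]}
0.03 0.11 {0.45: [1.0], 0.47: [0.9], 0.49: [0.85], 0.51: [0.8], 0.53: [0.75], 0.55: [0.7]}
```

View pics/w3.png

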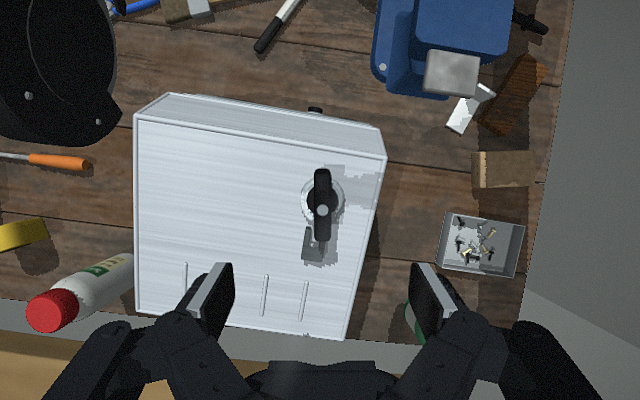

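The picture shows the wing from (322,170) to (321,240), now pointing fore-and-aft, and the hood ajar. I'll close the fingers, go round to the front and look under the lip.

```bash
cat > i.py <<'E'
from h import *
movep([.50,0,.42],tilt(1.5)); grab(30)
movep([.45,-.05,.36],tilt(1.2)); movep([.45,-.09,.26],tilt(1.05)); st()
movep([.45,-.10,.11],tilt(1.0)); s=st()
f=grab_frame('wrist'); T=wristT(f,s); save('w4',f)
for n in('catch','catch_zone','hood_lip'):
    for x in spot_in('wrist',n)[:2]: print('spot',n,np.round(x['centre'],1),round(x['score'],2),np.round(onz(f,x['centre'],.08,T),4))
for n in('catch_zone','hood_lip'):
    for x in tip_of('wrist',n)[:2]: print('tip',n,np.round(x['centre'],1),round(x['score'],2),np.round(onz(f,x['centre'],.08 if n[0]=='c' else .112,T),4))
E
python3 i.py
```

```text
t17.53 p [ 0.4517 -0.0905  0.2615] r [1.928 1.929 0.514] F [ 0.5 -0.2  0.9] T [ 0.    0.41 -0.01] gap0.004 q [-0.529 -0.22  -0.838  0.493  0.254 -0.47 ]
t18.18 p [ 0.453  -0.1011  0.112 ] r [1.894 1.897 0.558] F [ 0.2 -0.8  0.5] T [ 0.03  0.45 -0.03] gap0.001 q [-0.58   0.058 -1.139 -0.122  0.301 -0.505]
spot catch [408.3 285.7] 0.79 [ 0.555  -0.0265  0.08  ]
spot catch_zone [476.4 258.5] 0.58 [0.5067 0.0133 0.08  ]
spot hood_lip [550.  338.9] 0.76 [0.7374 0.2106 0.08  ]
tip catch_zone [630.3 252.8] 0.7 [0.5002 0.1302 0.08  ]
tip catch_zone [398.7 273.6] 0.57 [ 0.5314 -0.0395  0.08  ]
tip hood_lip [453.1 302.6] 0.83 [ 0.5095 -0.0114  0.112 ]
```

View pics/w4.png

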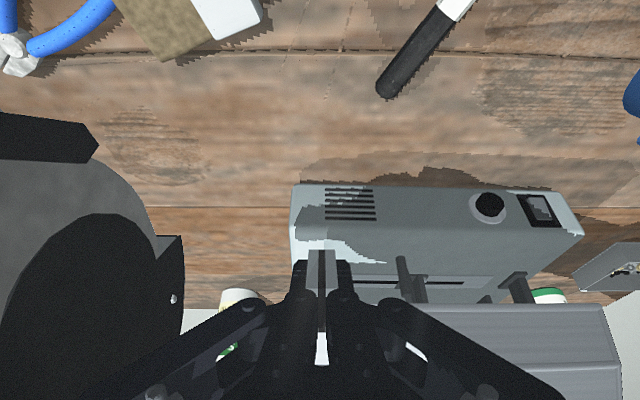

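```bash
python3 - <<'E'
import cv2
i=cv2.imread('pics/w4.png')[225:325,290:590]; i=cv2.flip(cv2.resize(i,None,fx=2.6,fy=4,interpolation=cv2.INTER_CUBIC),-1); i=cv2.convertScaleAbs(i,alpha=1.6,beta=20)
cv2.imwrite('pics/w4c.png',i)
E
```

```text
(no output)
```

View pics/w4c.png

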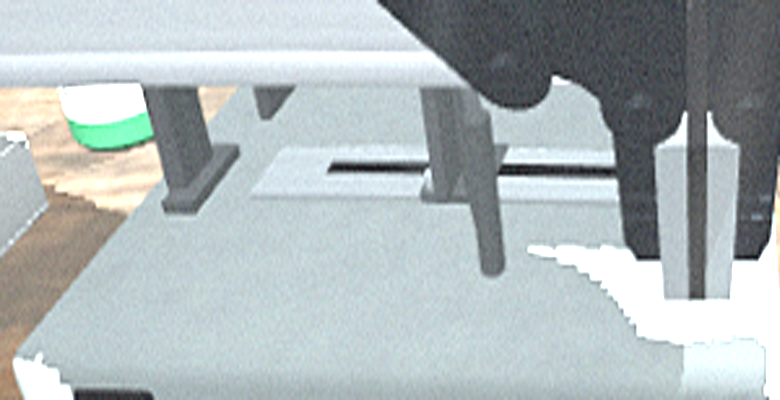

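```bash
python3 - <<'E'
from h import *
s=get_state(); f=grab_frame('wrist'); T=wristT(f,s)
def c(u,v): return (590-u/2.6,325-v/4)
for n,uv,z in[('tongue bottom',(492,270),.065),('tongue upper?',(475,95),.098),('bracket base front',(180,210),.06),('plate centre post',(440,195),.06),('slot left end',(330,167),.06),('hem bottom left',(50,85),.109),('hem bottom right',(420,85),.109),('deck front-left',(15,360),.06)]:
    print(n,np.round(onz(f,c(*uv),z,T),4))
E
```

```text
tongue bottom [ 0.5304 -0.0351  0.065 ]
tongue upper? [ 0.5412 -0.0328  0.098 ]
bracket base front [0.5704 0.0895 0.06  ]
plate centre post [ 0.577  -0.0055  0.06  ]
slot left end [0.5938 0.0418 0.06  ]
hem bottom left [0.5214 0.0829 0.109 ]
hem bottom right [ 0.5171 -0.0249  0.109 ]
deck front-left [0.5046 0.1077 0.06  ]
```

The crop shows the tongue as a dark bar in front of its slotted base plate, with its tip at original pixel (401,258), which puts it at x≈.530, y≈-.035. The hem is at x≈.519. I'll insert the closed fingers to its right and sweep left.

```bash
cat > j.py <<'E'
from h import *
th=.78
for p,t in(([.478,-.078,.085],.95),([.492,-.076,.073],.88)): move_l(p,velocity=.08,rot=tilt(t))
print('hit',move_l([.540,-.074,.0715],velocity=.05,rot=tilt(th),until_force=8)); s=st()
y=-.074
while y<.035:
    y+=.006; hit=move_l([.540,y,.0715],velocity=.04,until_force=15); s=get_state(); F=s['contact_force']
    print(np.round(s['position'],4),np.round(F,1),np.round(s['wrist_torque'],2),hit)
    if hit or F[1]<-13: break
st()
E
python3 j.py
```

```text
hit True
t20.38 p [ 0.5322 -0.0742  0.0708] r [1.768 1.767 0.72 ] F [-0.6 -0.4 -0.9] T [0.02 0.72 0.05] gap-0.000 q [-0.454  0.391 -1.239 -0.78   0.311 -0.335]
[ 0.5356 -0.066   0.068 ] [-3.7  0.5 -8.9] [0.25 2.31 0.12] False
[ 0.5356 -0.0595  0.0682] [-5.5  2.5 -5.8] [0.4  2.14 0.31] False
[ 0.5357 -0.0539  0.0683] [-5.5 -0.7 -5.5] [-0.06  2.16 -0.18] False
[ 0.5357 -0.0498  0.0684] [-8.7 -2.2 -4.6] [-0.44  2.25 -0.44] False
[ 0.5358 -0.0436  0.0685] [-8.6 -2.8 -3.5] [-0.41  2.22 -0.35] False
[ 0.536  -0.0375  0.0687] [-7.3 -1.5 -3.7] [-0.27  2.16 -0.3 ] False
[ 0.5361 -0.0314  0.0687] [-6.7 -1.2 -4. ] [-0.22  2.01 -0.24] False
[ 0.5363 -0.0256  0.0688] [-5.9 -2.3 -5.6] [-0.3   2.05 -0.32] False
[ 0.5366 -0.0194  0.0689] [-5.5 -0.6 -6.5] [-0.15  2.13 -0.3 ] False
[ 0.5373 -0.0139  0.0693] [-5.  -2.3 -8.5] [-0.36  2.24 -0.48] False
[ 0.5381 -0.0081  0.0699] [-3.6 -3.7 -8.4] [-0.5   2.24 -0.54] False
[ 0.5387 -0.0041  0.0704] [-4.1 -8.6 -7.8] [-1.22  2.22 -1.32] False
[ 0.5386 -0.0046  0.0701] [-2.4 -5.9  2.1] [-0.75  0.65 -0.85] True
t24.30 p [ 0.5386 -0.0046  0.0701] r [1.777 1.753 0.696] F [-2.4 -5.9  2.1] T [-0.75  0.65 -0.85] gap0.000 q [-0.22   0.4   -1.251 -0.84   0.13  -0.154]
```

The tongue was met at y≈-.052 and its stop felt at -.0045, so the travel was 48 mm as specified. I'll hold it there and wedge the lip up.

```bash
cat > k.py <<'E'
from h import *
s=get_state(); p0=np.array([.5386,.0,.0701])
for dx,dz in((0,0),(.004,.004),(.007,.008),(.009,.013),(.010,.018),(.010,.023)):
    try: hit=move_l((p0+[dx,0.0,dz]).tolist(),velocity=.04,until_force=30)
    except Exception as e: print(dx,dz,e); break
    s=get_state(); print(np.round(s['position'],4),np.round(s['contact_force'],1),np.round(s['wrist_torque'],2),hit)
    if hit: break
f=grab_frame('scene'); save('s5',{'img':cv2.resize(f['img'][130:290,240:420],None,fx=4,fy=4,interpolation=cv2.INTER_CUBIC)})
for c in('scene','top'):
    if c=='top': f=grab_frame(c)
    for x in tip_of(c,'hood_lip')[:1]: print(c,np.round(x['centre'],1),x['score'], [np.round(proj(f,HINGE+R.from_rotvec(AX*a).apply(LIP-HINGE)),1).tolist() for a in(.2,.25,.3,.35,.4)])
E
python3 k.py
```

```text
[ 0.5386 -0.004   0.0703] [ -5.7 -13.7  -2.9] [-1.89  1.65 -2.02] False
[ 0.5385 -0.0041  0.0708] [ -6.2 -15.7 -12.5] [-2.15  3.3  -2.23] False
[ 0.539  -0.004   0.0731] [-10.2 -16.  -13.9] [-2.29  4.04 -2.35] False
[ 0.5397 -0.0042  0.077 ] [-13.3 -17.7 -15. ] [-2.46  4.46 -2.48] False
[ 0.5405 -0.0042  0.0819] [-13.9 -17.  -14.9] [-2.47  4.43 -2.48] False
[ 0.5413 -0.0041  0.0877] [-13.7 -16.2 -11. ] [-2.4   4.03 -2.41] False
scene [289.6 226.6] 0.72 [[288.0, 236.4], [288.2, 232.5], [288.7, 228.5], [289.4, 224.4], [290.4, 220.2]]
top [336.9 237.5] 0.86 [[336.1, 242.7], [336.3, 241.9], [336.5, 240.8], [336.8, 239.5], [337.0, 238.0]]
```

View pics/s5.png

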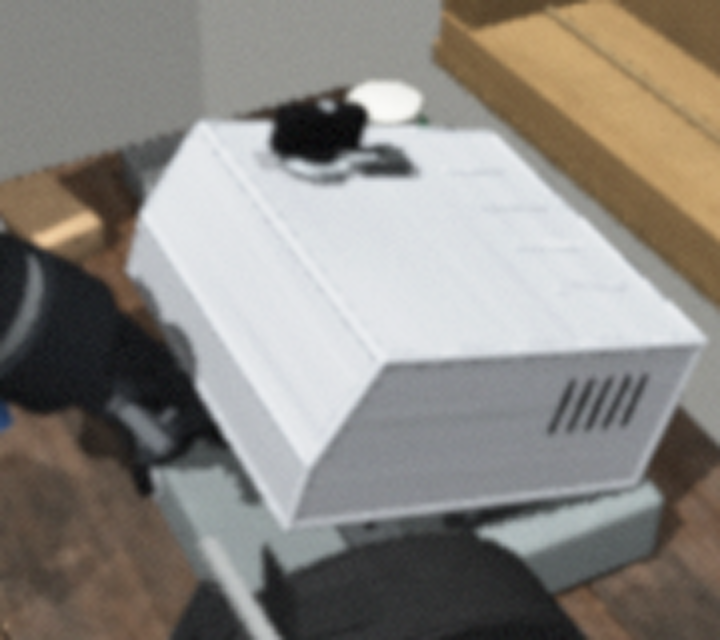

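The hood is up to about 0.33 rad by the lip pixel (289.6,226.6), past the hook. The fingers are under the lip at left of picture, and the body is clear. I'll swing it back on the hinge arc.

```bash
cat > l.py <<'E'
from h import *
s=get_state(); p=np.array(s['position']); p[2]+=.010; p[1]=-.006
move_l(p.tolist(),velocity=.05,until_force=30); s=st()
p0=np.array(s['position']); R0=R.from_rotvec(s['eef_rot'])
for d in np.arange(.1,.81,.1):
    Rr=R.from_rotvec(AX*d); t=HINGE+Rr.apply(p0-HINGE)
    try: hit=move_l(t.tolist(),velocity=.09,rot=(Rr*R0).as_rotvec().tolist(),until_force=30)
    except Exception as e: print(d,e); break
    s=get_state(); print(round(d,2),np.round(s['position'],3),np.round(s['position']-t,3),np.round(s['contact_force'],1),np.round(s['wrist_torque'],1),hit)
    if hit: break
f=grab_frame('scene'); save('s6',f)
for c in('scene','top'):
    if c=='top': f=grab_frame(c)
    for x in tip_of(c,'hood_lip')[:1]: print(c,np.round(x['centre'],1),x['score'], [np.round(proj(f,HINGE+R.from_rotvec(AX*a).apply(LIP-HINGE)),1).tolist() for a in(.7,.9,1.,1.1,1.2,1.25)])
st()
E
python3 l.py
```

```text
t26.52 p [ 0.539  -0.007   0.0963] r [1.786 1.758 0.69 ] F [-9.8 -5.3 -1.1] T [-0.79  2.   -0.8 ] gap-0.005 q [-0.226  0.288 -1.218 -0.684  0.134 -0.158]
0.1 [ 0.538 -0.007  0.115] [-0.003  0.001 -0.001] [-13.8  -1.2   4.4] [-0.2  1.8 -0.2] False
0.2 [ 0.541 -0.006  0.134] [-0.003  0.001 -0.001] [-14.5   0.4   5.3] [ 0.   2.3 -0.1] False
0.3 [ 0.545 -0.006  0.151] [-0.004  0.002 -0.002] [-16.1   0.7   3.7] [0.2 2.6 0. ] False
0.4 [ 0.554 -0.006  0.171] [-0.003  0.001 -0.001] [-14.7   0.8   4. ] [ 0.   2.3 -0.1] False
0.5 [ 0.564 -0.007  0.189] [-0.002  0.001  0.001] [-14.5   2.2   6. ] [ 0.2  2.2 -0. ] False
0.6 [ 0.575 -0.008  0.207] [-0.001  0.001  0.002] [-10.3   0.3   4.3] [-0.   1.8 -0. ] False
0.7 [ 0.59  -0.008  0.222] [0.001 0.001 0.002] [-6.3  0.3  4.2] [0. 1. 0.] False
0.8 [ 0.604 -0.009  0.236] [0.001 0.    0.002] [-6.5  0.2  5.5] [-0.1  1.  -0. ] False
scene [331.3 157.8] 0.59 [[301.8, 193.8], [314.3, 176.3], [321.8, 168.0], [330.0, 160.2], [338.8, 153.0], [343.4, 149.7]]
t29.74 p [ 0.6029 -0.009   0.2351] r [-2.217 -2.179  0.035] F [-4.9 -0.8  1.4] T [-0.1   0.72  0.  ] gap0.001 q [-0.138  0.455  0.01   1.166  0.002 -0.121]
```

View pics/s6.png

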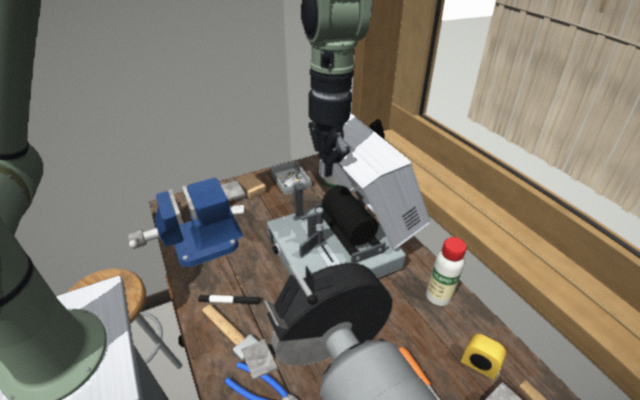

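The hood stands at about 1.11 rad and the barrel is exposed. I'll nudge it a little further, withdraw to the front, and check.

```bash
cat > m.py <<'E'
from h import *
s=get_state(); p=np.array(s['position']); R0=R.from_rotvec(s['eef_rot'])
Rr=R.from_rotvec(AX*.07); t=HINGE+Rr.apply(p-HINGE)+[.002,0,0]
print(move_l(t.tolist(),velocity=.06,rot=(Rr*R0).as_rotvec().tolist(),until_force=20)); s=st()
p=np.array(s['position']); move_l((p+[-.08,0,.01]).tolist(),velocity=.12); s=st()
p=np.array(s['position']); movep([.38,-.03,.42],tilt(1.5)); sleep(.3); s=st()
F={}
for c in('scene','top','wrist'):
    F[c]=f=grab_frame(c); save(c+'7',f)
    if c!='wrist':
      for x in tip_of(c,'hood_lip')[:1]: print(c,np.round(x['centre'],1),x['score'], [np.round(proj(f,HINGE+R.from_rotvec(AX*a).apply(LIP-HINGE)),1).tolist() for a in(1.,1.1,1.2,1.25)])
      for n in('oil_bottle','tin_tray','sanding_block'): print(c,n,[np.round(x['centre'],1).tolist() for x in tip_of(c,n)[:1]])
v=np.hstack([cv2.resize(F['scene']['img'][110:300,230:450],(400,345)),cv2.resize(F['top']['img'][120:260,270:430],(400,345))])
save('v7',{'img':v})
E
python3 m.py
```

```text
False
t30.16 p [ 0.6166 -0.009   0.2442] r [-2.18  -2.143  0.104] F [-0.9  0.2  0.1] T [-0.02  0.04 -0.07] gap-0.004 q [-0.133  0.534  0.157  1.301 -0.003 -0.116]
t30.97 p [ 0.5373 -0.0091  0.2544] r [-2.18  -2.143  0.106] F [ 0.2 -0.7 -0.5] T [-0.02 -0.14 -0.02] gap0.002 q [-0.151  0.375 -0.067  1.236 -0.006 -0.133]
t32.19 p [ 0.3804 -0.03    0.419 ] r [2.187 2.187 0.076] F [ 0.3  0.3 -0.4] T [-0.03  0.08 -0.01] gap-0.002 q [-0.289 -0.113 -0.222  1.396  0.02  -0.289]
scene [337.6 150.6] 0.7 [[321.8, 168.0], [330.0, 160.2], [338.8, 153.0], [343.4, 149.7]]
scene oil_bottle [[438.3, 294.3]]
scene tin_tray [[289.1, 180.2]]
scene sanding_block [[248.4, 189.1]]
top [341.8 184.6] 0.57 [[340.3, 203.3], [340.9, 195.0], [341.5, 186.2], [341.8, 181.7]]
top oil_bottle [[405.9, 164.0]]
top tin_tray [[225.6, 194.5]]
top sanding_block [[215.5, 232.6]]
```

View pics/v7.png

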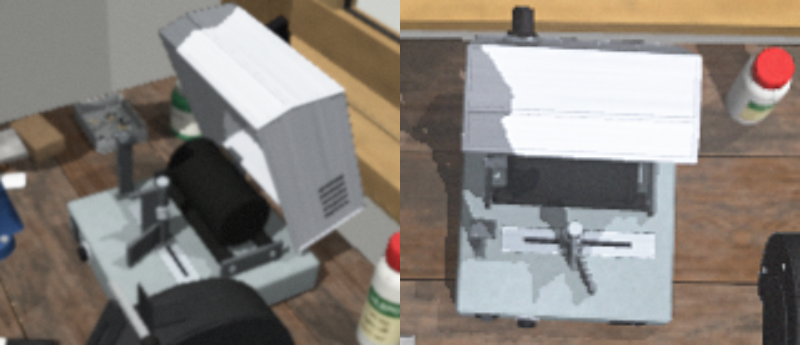

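```bash
python3 - <<'E'
from h import *
f=grab_frame('top')
for n,u,v,z in(('tip',592,293,.08),('pivot',575,230,.1)): print(n,np.round(onz(f,(270+(u-400)*.4,120+v*140/345),z),4))
st(); sign_off()
E
```

```text
tip [ 0.5277 -0.0381  0.08  ]
pivot [ 0.5947 -0.0183  0.1   ]
t32.79 p [ 0.38   -0.03    0.4201] r [2.185 2.185 0.078] F [-1.  -0.4 -0.3] T [-0.    0.08 -0.01] gap0.001 q [-0.29  -0.116 -0.222  1.397  0.02  -0.289]
the job is handed in; nothing more can be done
```

The hood is open and standing by itself at about 1.2 rad, and I handed the job in at about 33 s on the robot's clock. I turned the knob about 1.4 rad clockwise and, still holding it, raised the hood until the safety catch stopped it. With closed fingers under the front edge I then pushed the catch about 48 mm left to its stop, lifted the edge past the hook and swung the hood back.

**Last checks:**
- **Hood:** it reads about 1.2 rad in both the scene and the top pictures, and it stayed there after the arm withdrew.
- **Catch:** its tongue is back at about (0.528, -0.038), within 3 mm of where it stood before the push, so it has sprung back.
- **Robot:** the arm is clear of everything and the wrist force is about zero.
- **Bystanders:** I found the bottle, tray and sanding block within about 3 pixels of their starting positions. The largest shift was the bottle in the top picture (about 3 pixels, versus about 0.6 in the scene picture). I took that as detector noise, as the robot never went near it.

**Not seen directly:** that the follower is in its notch. I inferred it from the wrist torque, which peaked at 1.25–1.3 rad and then fell to zero, from the wing standing fore-and-aft afterwards, and from the hood coming free of the tongue.

**Disagreement:** the fingers brushed the front edge as they went under it, at about 8 to 9 N, so they stopped about 8 mm short of the planned depth. They still moved the catch to its stop.

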